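# Wind the sampler needle home and hold its recessed reset

## Robot

A 6-joint arm with a two-finger parallel gripper is mounted at the origin on a cart in front of the work surface, level with it; the furniture and walls round the work are solid. World frame = base frame: x ahead of the robot, y to its left, z up, the work surface at z = 0. Lengths are in m, angles in rad, forces in N, time in s.
With the tool pointing down it reaches from about 0.35 to 0.975 m from the base axis. Payload 4.9 kg.
Tool frame: the origin (TCP) lies on the centre line of the jaws, within the pads' length; the fingertips stand manip.tip_reach ahead of it and the grasp point (between the pads) is the TCP (manip.tip_reach is the distance from the TCP to the fingertips, in m); z points along the fingers, y is the line along which they close (so a half turn about z gives the same grasp; the last joint's range is limited). The gripper opens to 85 mm and grips with 20 to 120 N. Pads are 22 mm wide; open, the fingers measure 114 mm over their backs; the gripper's body (76 mm by 85 mm) begins 54 mm behind the grasp point. The pads swing forward as they close: fully open they stand 13 mm farther back than shut.
Start: joints at [0.991, 0.053, 1.613, -0, 1.476, -0.119], TCP at [0.278, 0.56, 0.25] pointing down, gripper open.
Joint ranges: [-3.01, 3.01], [-1.01, 2.22], [0.06, 2.58], [-1.02, 4.17], [0.09, 2.62], [-3.14, 3.14]. Speed limits (rad/s): [2.57, 2.57, 3.14, 3.14, 3.14, 3.14].

## Interface

Orientations are given as a unit quaternion [w, x, y, z].
In Python, from plant import manip gives the robot as it stands. The module is installed in compiled form; this text tells all that it offers.
- The arm moves only by the tool move_arm, never from a script. Its argument "rows" is a list of rows, each a list of 7 numbers: the shift along the tool's x, y, z in cm, then the turn, a rotation vector about the tool's x, y, z in degrees, then the opening, from -1 (shut) to 1 (fully open). In form: [[tx, ty, tz, ax, ay, az, jaw], ...]. A call has 1 to 20 rows; each row shifts and turns the commanded pose from where the row before left it, along the tool's axes as they then stand; what a row does not reach is not made up. A row lasts 1/12 s, in which the tool goes at most 41.7 mm and 7.16 degrees, less where a joint would pass 70% of its speed; a pose out of reach is approached as far as the arm can. A call is refused whole if a number of a shift passes 4.17 or a number of a turn 7.16, either way. A call with a gripper value outside its range is refused whole. The fingers move at their own pace and stop on an object; the grip force is fixed at half the most. Time passes only in rows, so rows that do not move let the fingers close. It gives the time, the measured TCP pose, the force, the opening and the grip force at its end, in the units of the state.
- manip.state(): the state, without advancing time (a new reading comes with each control period).
- manip.grab_frame(name): name is "scene" or "top"; returns a dict with "img" (480x640x3 uint8, blue, green, red), "mtx" (3x3 intrinsics, pixels), "R" (3x3) and "t" (3): a world point X has camera coordinates R X + t. Camera axes: x right, y down, z forward; pixel columns grow to the right and rows downward; lengths in m; the calibration is good to about 2 mm. A picture is of the moment at which its call begins. There is no depth.
- manip.job_done(): hands the job in; it is judged then, once.
The state is a dict: "time": time; "joint_pos": joint angles; "joint_vel": joint speeds; "joint_efforts": joint torques, N m; "tool_pos": TCP position; "tool_rot": TCP orientation; "contact_force": force on the tool from outside, world axes, zero at the start; "ft_torque": the same for the moment, N m; "gripper_width": opening from 0.0 (shut) to 1.0 (fully open); "grasp_force": force on a finger pad.
Only numpy, scipy, OpenCV 4.12 (cv2) and the standard library are available. Lean on these libraries where they do the work, as an engineer would, in place of code of your own. Each camera call takes 0.05 s, during which the arm holds its last target. There are 200 camera calls.

## Task

The sampler on the desk stopped with its needle down in the vial. Wind the crank on top of its tower clockwise (seen from above) until the needle carriage is fully up against its top stop; only then take the orange-handled reset pin out of its blue stand, reach it upright through the amber-ringed hole in the deck and press the recessed button fully down, gently. Finish while still holding the pin in the gripper with the button held down, the needle still fully up, and leave the bottle, the beaker and the rack of vials undisturbed.

Things in the scene. Friction and masses are not known exactly. Their poses are not given: they have to be found in the camera images.
- sampler: single-vial sampler, fixed to the desk: a low white and grey housing 130 mm deep (x) by 310 mm wide (y), deck 50 mm above the desk, with an aluminium needle tower at its left (+y) end (top plate 155 mm above the desk, x from -30 to +56 mm, y from 50 to 150 mm) and a grey service cover at its right (-y) end. Origin: centre of its underside; its front, with the display, faces its -x; z up
- crank_axis (a point): point on the vertical crank axis, on top of the tower's top plate, 155 mm above the desk
- knob_mid (a point): mid-height of the crank's black knob, 191 mm above the desk: upright round knob, 19 mm diameter, 40 mm tall (its underside at 169 mm, just above the 7 mm thick steel crank arm). It spins freely about its own axis and travels on a circle of 45 mm radius round crank_axis; the crank stays where it is left, so the knob can be let go and taken again at any time
- crank (a joint): crank angle in rad, grows clockwise seen from above, 0 to 18.85 (three turns); at 18.85 the carriage is at its top stop and the crank stops. Starts 1.3 to 2.3 turns short of that. Turning takes about 3 N at the knob. At value 0 the crank arm points along the sampler's +x
- needle_carriage (a joint): height in m of the dark needle carriage above its lowest position, 0 to 0.024; 0.024 = fully up against its stop under the top plate. Driven by the crank's lead screw, 8 mm up for each clockwise turn; it cannot be pushed by hand
- reset_hole (a point): centre of the mouth of the round reset hole in the service cover, at deck level (50 mm above the desk), amber ring of 21 mm outside diameter and 1 mm height round it; hole 10 mm in diameter, vertical; the red button's top lies 14 mm below the mouth when released; z up
- reset_button (a joint): how far the recessed spring button is pressed, in m: 0 released, 0.004 fully down (about 5 N); it springs back when let go
- reset_pin: loose reset pin, 110 mm long, about 35 g: steel shaft 5 mm in diameter and 55 mm long below an orange handle 14 mm in diameter and 55 mm long. Origin: the centre of the tip of the shaft; z runs from the tip along the pin to the handle. It starts upright in the stand, its handle resting on the stand's top from 60 to 115 mm above the desk
- pin_grip (a point): on the pin's axis, 90 mm from its tip (35 mm up the handle): a good place to grip
- pin_stand: blue block, fixed to the desk, 44 by 44 mm and 60 mm tall, on a dark 64 by 64 mm foot 6 mm thick, with an upright 7 mm hole in which the pin stands. Origin: centre of its underside
- vial_rack: loose blue rack of vials, 66 by 136 by 37 mm, a bystander; origin: centre of its underside
- buffer_bottle: loose clear bottle with a blue cap, 56 mm diameter, 103 mm tall, a bystander; origin: centre of its underside
- beaker: loose small beaker, 60 mm wide, 72 mm tall, a bystander; origin: centre of its underside

How it is judged:
By the outcome, as a careful person would: the job done as asked, in the order asked, and still so for the second after the job is handed in, while the arm keeps its last pose, push and grip.
It also fails if it takes over 66 s, if anything falls off the work surface, if the arm or the gripper's body presses on something with over 40 N, if the wrist force passes 120 N, or if a joint passes its speed limit or range.

## Working session

There is one attempt and no reset: what is moved stays moved. The work goes in short steps, Python scripts to look and compute and a tool call to move; the robot and the scene stay as the last step left them, time stands still between calls to the robot, and variables do not carry over. Pictures are saved under pics/ and viewed, at most 10 in all, crops included, and the job is handed in when it is done.

Besides the shell and the picture viewer there is one more tool, called after "Request:" as a command line: name --pt "numbers of a row" for each row, then --argument value for the rest. move_arm: Moves the arm, as the interface text tells. Its arguments: {"type":"object","properties":{"rows":{"type":"array","items":{"type":"array","items":{"type":"number"}}}},"required":["rows"]}

```bash
mkdir -p pics
cat > h.py <<'E'
import numpy as np,cv2,pickle
from plant import manip
E
python3 - <<'E'
from h import *
s=manip.state(); print({k:np.round(v,3) for k,v in s.items()}, manip.tip_reach)
for n in("scene","top"):
    f=manip.grab_frame(n); cv2.imwrite(f"pics/{n}0.png",f["img"]); pickle.dump(f,open(n+"0.pkl","wb"))
    print(n,np.round(f["mtx"],1).tolist(),np.round(-f["R"].T@f["t"],3),np.round(f["R"],3).tolist())
E
```

```text
{'time': np.float64(0.0), 'joint_pos': array([ 0.991,  0.053,  1.614,  0.   ,  1.476, -0.119]), 'joint_vel': array([ 0.   , -0.   ,  0.   ,  0.001, -0.001,  0.001]), 'joint_efforts': array([-1.0000e-03, -3.9369e+01, -3.7017e+01, -0.0000e+00,  7.0000e-03,
        0.0000e+00]), 'tool_pos': array([0.278, 0.559, 0.249]), 'tool_rot': array([-0.   ,  0.228,  0.974, -0.001]), 'contact_force': array([ 0.552,  0.321, -0.31 ]), 'ft_torque': array([-0.018, -0.037,  0.018]), 'grasp_force': np.float64(0.0), 'gripper_width': np.float64(1.001)} 0.019
scene [[569.6, 0.0, 326.7], [0.0, 569.6, 244.3], [0.0, 0.0, 1.0]] [-0.062 -0.461  0.961] [[0.783, -0.621, 0.018], [-0.409, -0.537, -0.737], [0.468, 0.571, -0.675]]
top [[451.2, 0.0, 319.6], [0.0, 451.2, 239.2], [0.0, 0.0, 1.0]] [0.343 0.225 1.134] [[-0.008, -1.0, -0.019], [-0.984, 0.011, -0.177], [0.177, 0.017, -0.984]]
```

View pics/scene0.png

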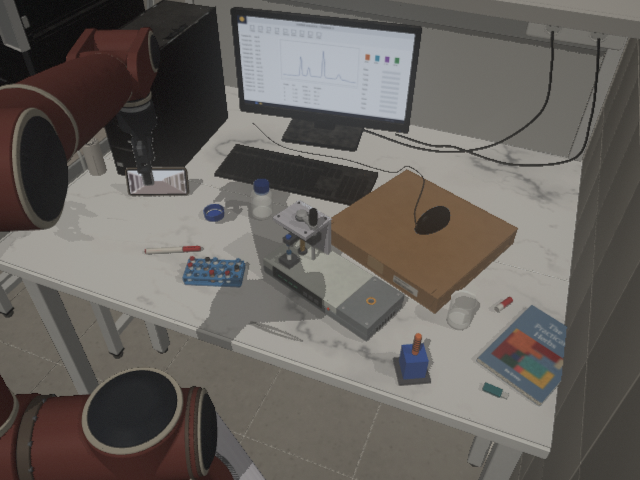

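View pics/top0.png

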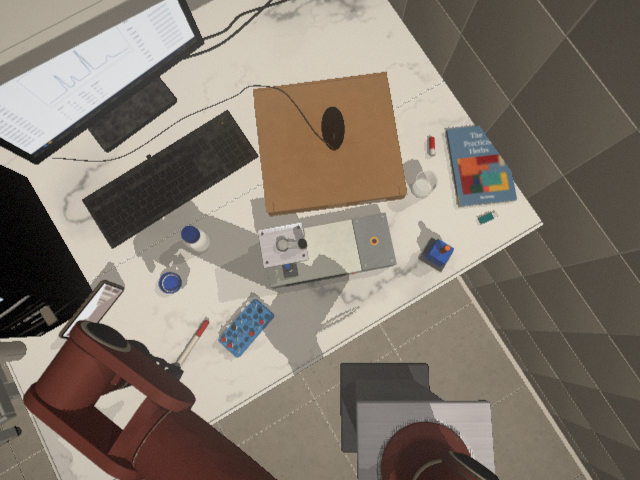

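The scene view shows the tower and knob at (313,216), the amber ring at (371,301) and the pin at (417,343). In the top view they are at (302,243), (374,241) and (444,247). Next I'll measure them with colour masks and zoom in.

```bash
cat >> h.py <<'E'
def ray(f,u,v):
    d=f["R"].T@np.linalg.inv(f["mtx"])@np.array([u,v,1.]); c=-f["R"].T@f["t"]; return c,d/np.linalg.norm(d)
def plane(f,u,v,z):
    c,d=ray(f,u,v); return c+d*(z-c[2])/d[2]
def tri(fa,pa,fb,pb):
    (c1,d1),(c2,d2)=ray(fa,*pa),ray(fb,*pb)
    s=np.linalg.lstsq(np.c_[d1,-d2],c2-c1,rcond=None)[0]
    a,b=c1+s[0]*d1,c2+s[1]*d2; return (a+b)/2,np.linalg.norm(a-b)
def proj(f,X):
    p=f["mtx"]@(f["R"]@np.array(X)+f["t"]); return p[:2]/p[2]
def blobs(f,lo,hi,box,amin=8):
    x0,y0,x1,y1=box; h=cv2.cvtColor(f["img"][y0:y1,x0:x1],cv2.COLOR_BGR2HSV)
    n,l,st,c=cv2.connectedComponentsWithStats(cv2.inRange(h,np.array(lo),np.array(hi)),connectivity=8)
    return [(np.round(c[i]+[x0,y0],1).tolist(),(st[i]+[x0,y0,0,0,0]).tolist()) for i in range(1,n) if st[i,4]>=amin]
E
python3 - <<'E'
from h import *
S=pickle.load(open("scene0.pkl","rb"));T=pickle.load(open("top0.pkl","rb"))
print("orange S",blobs(S,(3,120,80),(25,255,255),(340,270,440,390)))
print("orange T",blobs(T,(3,120,80),(25,255,255),(350,215,470,280)))
print("black S",blobs(S,(0,0,0),(180,255,45),(295,195,330,240)))
print("black T",blobs(T,(0,0,0),(180,255,45),(285,225,320,260)))
print("blue S",blobs(S,(105,120,40),(130,255,255),(390,330,440,390)))
print("blue T",blobs(T,(105,120,40),(130,255,255),(410,225,470,280)))
a=cv2.resize(S["img"][190:340,240:440],(800,600),interpolation=cv2.INTER_CUBIC)
b=cv2.resize(T["img"][195:300,250:465],(800,391),interpolation=cv2.INTER_CUBIC)
cv2.imwrite("pics/sc.png",a);cv2.imwrite("pics/tc.png",b)
E
```

```text
orange S [([370.8, 300.7], [366, 297, 10, 8, 26]), ([417.6, 337.2], [415, 333, 6, 10, 42]), ([414.8, 352.2], [413, 351, 5, 3, 12])]
orange T [([373.5, 240.5], [370, 237, 8, 8, 32]), ([446.6, 247.8], [444, 245, 6, 6, 28])]
black S [([319.0, 196.9], [307, 195, 23, 5, 35]), ([313.1, 217.5], [310, 211, 7, 14, 75])]
black T []
blue S [([414.0, 354.7], [402, 345, 26, 18, 282])]
blue T [([439.9, 252.1], [429, 240, 24, 24, 249])]
```

View pics/sc.png

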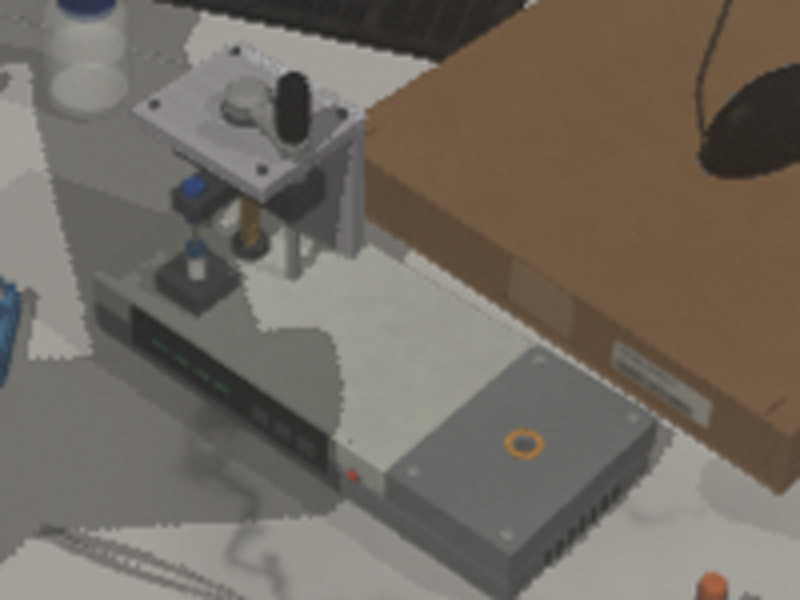

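View pics/tc.png

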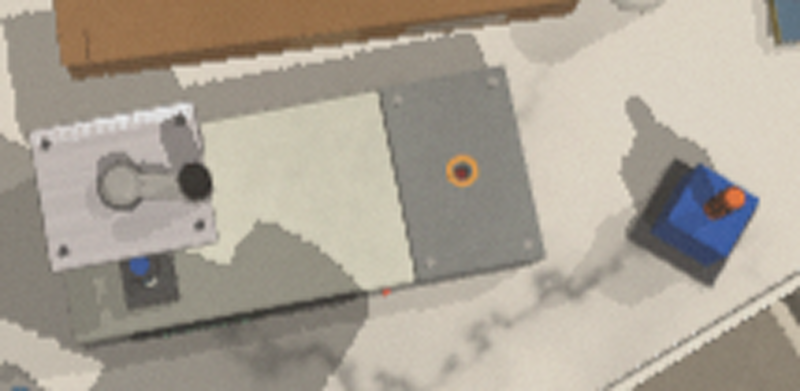

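The crops show the four tower plate bolts, with the crank hub at the plate centre and the black knob to the sampler's -y side. They also show the amber ring, and the pin leaning away from the image centre by perspective only. Now to triangulate.

Run:
```python
from h import *
S=pickle.load(open("scene0.pkl","rb"));T=pickle.load(open("top0.pkl","rb"))
s=lambda x,y:((x+.5)/4+239.5,(y+.5)/4+189.5); k=800/215
t=lambda x,y:((x+.5)/k+249.5,(y+.5)/k+194.5)
def show(n,a,b):
    X,e=tri(S,a,T,b); print(n,np.round(X,4),"gap",round(e,4)); return X
B=[show("bolt",s(*a),t(*b)) for a,b in (((236,50),(45,144)),((341,114),(180,121)),((262,171),(200,225)),((155,104),(63,250)))]
B=np.array(B); c=B.mean(0); print("axis",c.round(4)); 
ux=(B[0]+B[1]-B[2]-B[3])[:2]; uy=(B[0]+B[3]-B[1]-B[2])[:2]
print("yaw",np.degrees([np.arctan2(ux[1],ux[0]),np.arctan2(-uy[0],uy[1])]), np.linalg.norm(ux)/2,np.linalg.norm(uy)/2)
K=show("knobtop",s(293,79),t(195,179))
print("crank r",np.linalg.norm((K-c)[:2]),"ang",np.degrees(np.arctan2(*(K-c)[1::-1])))
show("knob black mean S",(313.1,217.5),t(195,183))
H=show("ring",s(524,443),t(462,171)); show("ring blob",(370.8,300.7),(373.5,240.5))
print("ring@51",plane(S,*s(524,443),.051),plane(T,*t(462,171),.051))
print("hole-axis",(H-c)[:2])
show("pintop",s(712,579),t(734,197))
# cover corners in T at z=.05 for yaw
q=[plane(T,*t(*p),.05) for p in((381,92),(505,67),(543,259),(413,284))]; print(np.round(q,3).tolist())
for p,q2 in (((381,92),(413,284)),((505,67),(543,259))):
    d=plane(T,*t(*p),.05)-plane(T,*t(*q2),.05); print("yaw cover",np.degrees(np.arctan2(d[1],d[0])),np.linalg.norm(d))
h=cv2.cvtColor(T["img"],cv2.COLOR_BGR2HSV)
m=np.zeros((480,640),np.uint8); m[225:280,410:470]=cv2.inRange(h,np.array((105,120,40)),np.array((130,255,255)))[225:280,410:470]
print("standT minrect",cv2.minAreaRect(cv2.findNonZero(m)))
print("hole pix in T check", proj(T,[*H[:2],.05]))
```

```text
bolt [0.5339 0.3705 0.1545] gap 0.0
bolt [0.5469 0.2901 0.154 ] gap 0.0004
bolt [0.484  0.2784 0.1537] gap 0.0008
bolt [0.4701 0.3591 0.1541] gap 0.0004
axis [0.5087 0.3245 0.1541]
yaw [10.33966407  9.47050341] 0.06441516463539458 0.0816275671443699
knobtop [0.5031 0.2777 0.2081] gap 0.0012
crank r 0.04713683849326718 ang -96.90523157344857
knob black mean S [0.5048 0.2791 0.1841] gap 0.0011
ring [0.5332 0.1122 0.0498] gap 0.0001
ring blob [0.5339 0.1125 0.0478] gap 0.0005
ring@51 [0.53240065 0.11138449 0.051     ] [0.5329275 0.1122967 0.051    ]
hole-axis [ 0.02443102 -0.21237622]
pintop [ 0.5039 -0.0467  0.1146] gap 0.0004
[[0.587, 0.164, 0.05], [0.603, 0.082, 0.05], [0.475, 0.062, 0.05], [0.459, 0.146, 0.05]]
yaw cover 8.061878205351688 0.1286703584793114
yaw cover 8.993615756060935 0.1295190760358011
standT minrect ((440.7921447753906, 251.4325714111328), (18.97396469116211, 18.337963104248047), 32.0053825378418)
hole pix in T check [373.8113845  240.56621466]
```

```bash
cat >> h.py <<'E'
from scipy.spatial.transform import Rotation as Ro
def tool(target=None):
    s=manip.state(); w,x,y,z=s["tool_rot"]; R=Ro.from_quat([x,y,z,w]).as_matrix()
    print("t",round(float(s["time"]),2),"pos",np.round(s["tool_pos"],4),"yangle",round(np.degrees(np.arctan2(R[1,1],R[0,1])),2),"tilt",np.round(R[:2,2],4),"F",np.round(s["contact_force"],1),"w",round(float(s["gripper_width"]),3))
    if target is not None: print("tool shift cm",np.round(R.T@(np.array(target)-s["tool_pos"])*100,2))
    return s,R
E
python3 - <<'E'
from h import *
S=pickle.load(open("scene0.pkl","rb"));T=pickle.load(open("top0.pkl","rb")); k=800/215
print("hub top",tri(S,((243+.5)/4+239.5,(97+.5)/4+189.5),T,((121+.5)/k+249.5,(184+.5)/k+194.5)))
s,R=tool(); R=R@Ro.from_rotvec([0,0,np.radians(17.5)]).as_matrix()
print(R.T@(np.array([.504,.279,.25])-s["tool_pos"])*100)
E
```

```text
hub top (array([0.50665298, 0.32467247, 0.16364593]), np.float64(0.002450604317781836))
t 0.1 pos [0.2776 0.5594 0.2492] yangle 63.6 tilt [-0.001  -0.0016] F [-0.3 -0.1  0.1] w 0.998
[-35.75171821  -4.50230067  -0.05768101]
```

Request:
move_arm --pt "0 0 0 0 0 6 1" --pt "0 0 0 0 0 6 1" --pt "0 0 0 0 0 5.5 1"

```text
time: 0.35
tool_pos: [0.2777, 0.5595, 0.2495]
tool_rot: [-0.0, 0.376, 0.927, -0.001]
contact_force: [0.3, 0.2, -0.1]
gripper_width: 1.0
grasp_force: 0.0
```

Request:
move_arm --pt "-1.25 -0.16 0 0 0 0 1" --pt "-2.5 -0.32 0 0 0 0 1" --pt "-3 -0.38 0 0 0 0 1" --pt "-3 -0.38 0 0 0 0 1" --pt "-3 -0.38 0 0 0 0 1" --pt "-3 -0.38 0 0 0 0 1" --pt "-3 -0.38 0 0 0 0 1" --pt "-3 -0.38 0 0 0 0 1" --pt "-3 -0.38 0 0 0 0 1" --pt "-3 -0.38 0 0 0 0 1" --pt "-3 -0.38 0 0 0 0 1" --pt "-2.5 -0.3 0 0 0 0 1" --pt "-1.5 -0.2 0 0 0 0 1" --pt "-1 -0.1 0 0 0 0 1" --pt "0 0 0 0 0 0 1" --pt "0 0 0 0 0 0 1"

```text
time: 1.68
tool_pos: [0.5041, 0.2791, 0.25]
tool_rot: [-0.0, 0.374, 0.928, -0.0]
contact_force: [1.0, -0.1, 1.1]
gripper_width: 1.001
grasp_force: 0.0
```

Run:
```python
from h import *
tool([.504,.279,.195])
```

```text
t 1.68 pos [0.5041 0.2791 0.25  ] yangle 46.11 tilt [-0.0008  0.0001] F [ 1.  -0.1  1.1] w 1.001
tool shift cm [-0.   -0.02  5.5 ]
```

Request:
move_arm --pt "0 0 1 0 0 0 1" --pt "0 0 1.5 0 0 0 1" --pt "0 0 1.5 0 0 0 1" --pt "0 0 1 0 0 0 1" --pt "0 0 0.5 0 0 0 1" --pt "0 0 0 0 0 0 0" --pt "0 0 0 0 0 0 -1" --pt "0 0 0 0 0 0 -1" --pt "0 0 0 0 0 0 -1" --pt "0 0 0 0 0 0 -1" --pt "0 0 0 0 0 0 -1" --pt "0 0 0 0 0 0 -1"

```text
time: 2.68
tool_pos: [0.5048, 0.2797, 0.1964]
tool_rot: [0.001, 0.374, 0.927, 0.001]
contact_force: [0.1, 0.3, 3.0]
gripper_width: 0.195
grasp_force: 58.7
```

Run:
```python
from h import *
tool(); f=manip.grab_frame("top"); g=manip.grab_frame("scene")
a=cv2.resize(f["img"][195:300,250:465],(800,391)); cv2.imwrite("pics/g.png",cv2.resize(g["img"][140:290,220:420],(800,600),interpolation=cv2.INTER_CUBIC))
```

```text
t 2.68 pos [0.5048 0.2797 0.1964] yangle 46.09 tilt [0.0015 0.0008] F [0.1 0.3 3. ] w 0.195
```

View pics/g.png

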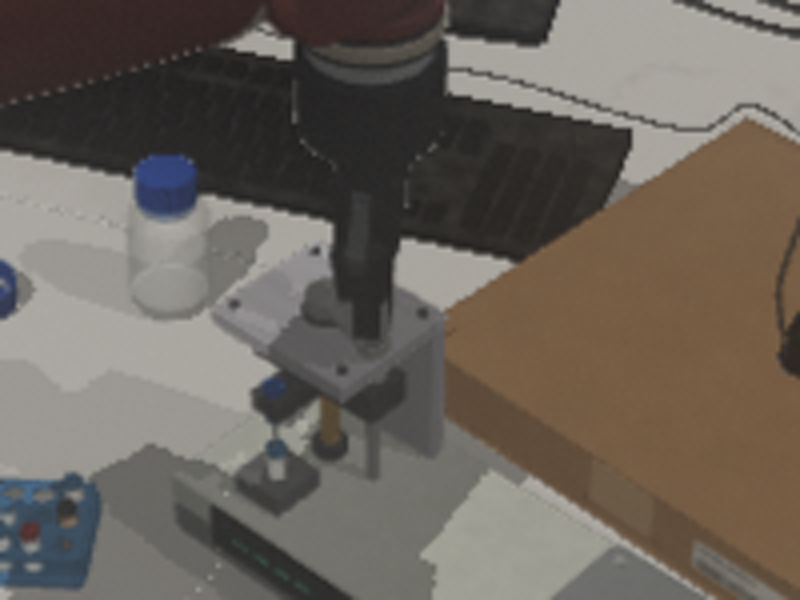

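The gripper holds the knob. Its radius from the measured axis is 45.0 mm and its angle -95°, so about 616° remain. The picture shows the fingers closed on the knob at crop (370,310), with the bottle undisturbed.

```bash
cat >> h.py <<'E'
AX=np.array([.5087,.3245])
def arc(phi0,steps,r=.045,ax=AX):
    s,R=tool(); p=s["tool_pos"].copy(); ph=np.degrees(np.arctan2(*(p[:2]-ax)[::-1])); print("phi",round(ph,1),"r",round(np.linalg.norm(p[:2]-ax),4))
    ya=np.degrees(np.arctan2(R[1,1],R[0,1])); Q=np.array([[np.cos(np.radians(ya+90)),np.sin(np.radians(ya+90))],[np.cos(np.radians(ya)),np.sin(np.radians(ya))]])
    c=lambda a:r*np.array([np.cos(np.radians(a)),np.sin(np.radians(a))])
    P=Q@np.array([c(a) for a in phi0-np.r_[0,np.cumsum(steps)]]).T*100
    print(np.diff(np.round(P,2),axis=1).T.round(2).tolist(),"end phi",phi0-sum(steps))
E
python3 -c "
from h import *
arc(-95,[3,5,7]+[8]*9+[5,3])"
```

```text
t 2.78 pos [0.5048 0.2797 0.1964] yangle 46.09 tilt [0.0015 0.0007] F [0.  0.3 3.7] w 0.197
phi -95.0 r 0.045
[[0.19, -0.14], [0.33, -0.22], [0.49, -0.25], [0.59, -0.22], [0.61, -0.13], [0.63, -0.04], [0.62, 0.04], [0.62, 0.14], [0.59, 0.21], [0.55, 0.3], [0.51, 0.37], [0.45, 0.43], [0.25, 0.31], [0.13, 0.19]] end phi -190
```

Request:
move_arm --pt "0.19 -0.14 0 0 0 0 -1" --pt "0.33 -0.22 0 0 0 0 -1" --pt "0.49 -0.25 0 0 0 0 -1" --pt "0.59 -0.22 0 0 0 0 -1" --pt "0.61 -0.13 0 0 0 0 -1" --pt "0.63 -0.04 0 0 0 0 -1" --pt "0.62 0.04 0 0 0 0 -1" --pt "0.62 0.14 0 0 0 0 -1" --pt "0.59 0.21 0 0 0 0 -1" --pt "0.55 0.3 0 0 0 0 -1" --pt "0.51 0.37 0 0 0 0 -1" --pt "0.45 0.43 0 0 0 0 -1" --pt "0.25 0.31 0 0 0 0 -1" --pt "0.13 0.19 0 0 0 0 -1"

```text
time: 3.95
tool_pos: [0.4635, 0.3322, 0.1963]
tool_rot: [0.0, 0.374, 0.928, -0.0]
contact_force: [0.6, -2.9, 7.3]
gripper_width: 0.2
grasp_force: 59.2
```

```bash
python3 -c "
from h import *
arc(-190,[3,6,9]+[10]*15+[7,5])"
```

```text
t 3.95 pos [0.4635 0.3322 0.1963] yangle 46.13 tilt [ 0.0003 -0.001 ] F [ 0.6 -2.9  7.3] w 0.2
phi 170.3 r 0.0459
[[0.12, 0.2], [0.22, 0.42], [0.25, 0.66], [0.15, 0.77], [0.01, 0.78], [-0.13, 0.78], [-0.25, 0.74], [-0.39, 0.68], [-0.49, 0.61], [-0.59, 0.52], [-0.68, 0.4], [-0.73, 0.28], [-0.77, 0.15], [-0.78, 0.01], [-0.78, -0.13], [-0.74, -0.25], [-0.68, -0.39], [-0.61, -0.49], [-0.37, -0.41], [-0.24, -0.31]] end phi -370
```

Request:
move_arm --pt "0.12 0.2 -0.1 0 0 0 -1" --pt "0.22 0.42 0 0 0 0 -1" --pt "0.25 0.66 0 0 0 0 -1" --pt "0.15 0.77 0 0 0 0 -1" --pt "0.01 0.78 0 0 0 0 -1" --pt "-0.13 0.78 0 0 0 0 -1" --pt "-0.25 0.74 0 0 0 0 -1" --pt "-0.39 0.68 0 0 0 0 -1" --pt "-0.49 0.61 0 0 0 0 -1" --pt "-0.59 0.52 0 0 0 0 -1" --pt "-0.68 0.4 0 0 0 0 -1" --pt "-0.73 0.28 0 0 0 0 -1" --pt "-0.77 0.15 0 0 0 0 -1" --pt "-0.78 0.01 0 0 0 0 -1" --pt "-0.78 -0.13 0 0 0 0 -1" --pt "-0.74 -0.25 0 0 0 0 -1" --pt "-0.68 -0.39 0 0 0 0 -1" --pt "-0.61 -0.49 0 0 0 0 -1" --pt "-0.37 -0.41 0 0 0 0 -1" --pt "-0.24 -0.31 0 0 0 0 -1"

```text
time: 5.62
tool_pos: [0.5523, 0.3162, 0.1963]
tool_rot: [-0.0, 0.374, 0.927, 0.0]
contact_force: [-2.4, 3.3, 4.6]
gripper_width: 0.198
grasp_force: 58.9
```

```bash
python3 -c "
from h import *
arc(-370,[3,6,9]+[10]*15+[7,5])
arc(-550,[3,6]+[10]*14+[6,3])"
```

```text
t 5.62 pos [0.5523 0.3162 0.1963] yangle 46.08 tilt [-0.0006  0.0009] F [-2.4  3.3  4.6] w 0.198
phi -10.8 r 0.0443
[[-0.13, -0.2], [-0.22, -0.41], [-0.25, -0.67], [-0.15, -0.77], [-0.01, -0.78], [0.13, -0.77], [0.25, -0.75], [0.38, -0.68], [0.5, -0.61], [0.59, -0.51], [0.67, -0.41], [0.74, -0.28], [0.77, -0.15], [0.78, -0.01], [0.77, 0.13], [0.75, 0.25], [0.68, 0.38], [0.61, 0.5], [0.37, 0.4], [0.23, 0.32]] end phi -550
t 5.62 pos [0.5523 0.3162 0.1963] yangle 46.08 tilt [-0.0006  0.0009] F [-2.4  3.3  4.6] w 0.198
phi -10.8 r 0.0443
[[0.13, 0.2], [0.22, 0.41], [0.27, 0.74], [0.13, 0.77], [0.0, 0.79], [-0.14, 0.77], [-0.26, 0.74], [-0.4, 0.68], [-0.5, 0.6], [-0.6, 0.5], [-0.68, 0.39], [-0.74, 0.27], [-0.77, 0.13], [-0.79, 0.0], [-0.77, -0.14], [-0.74, -0.26], [-0.41, -0.23], [-0.2, -0.12]] end phi -708
```

Request:
move_arm --pt "-0.13 -0.2 0 0 0 0 -1" --pt "-0.22 -0.41 0 0 0 0 -1" --pt "-0.25 -0.67 0 0 0 0 -1" --pt "-0.15 -0.77 0 0 0 0 -1" --pt "-0.01 -0.78 0 0 0 0 -1" --pt "0.13 -0.77 0 0 0 0 -1" --pt "0.25 -0.75 0 0 0 0 -1" --pt "0.38 -0.68 0 0 0 0 -1" --pt "0.5 -0.61 0 0 0 0 -1" --pt "0.59 -0.51 0 0 0 0 -1" --pt "0.67 -0.41 0 0 0 0 -1" --pt "0.74 -0.28 0 0 0 0 -1" --pt "0.77 -0.15 0 0 0 0 -1" --pt "0.78 -0.01 0 0 0 0 -1" --pt "0.77 0.13 0 0 0 0 -1" --pt "0.75 0.25 0 0 0 0 -1" --pt "0.68 0.38 0 0 0 0 -1" --pt "0.61 0.5 0 0 0 0 -1" --pt "0.37 0.4 0 0 0 0 -1" --pt "0.23 0.32 0 0 0 0 -1"

```text
time: 7.28
tool_pos: [0.4636, 0.3325, 0.1963]
tool_rot: [-0.0, 0.373, 0.928, -0.001]
contact_force: [-1.1, -3.3, 6.5]
gripper_width: 0.196
grasp_force: 59.3
```

Request:
move_arm --pt "0.13 0.2 0 0 0 0 -1" --pt "0.22 0.41 0 0 0 0 -1" --pt "0.27 0.74 0 0 0 0 -1" --pt "0.13 0.77 0 0 0 0 -1" --pt "0 0.79 0 0 0 0 -1" --pt "-0.14 0.77 0 0 0 0 -1" --pt "-0.26 0.74 0 0 0 0 -1" --pt "-0.4 0.68 0 0 0 0 -1" --pt "-0.5 0.6 0 0 0 0 -1" --pt "-0.6 0.5 0 0 0 0 -1" --pt "-0.68 0.39 0 0 0 0 -1" --pt "-0.74 0.27 0 0 0 0 -1" --pt "-0.77 0.13 0 0 0 0 -1" --pt "-0.79 0 0 0 0 0 -1"

```text
time: 8.45
tool_pos: [0.5412, 0.3551, 0.1963]
tool_rot: [-0.002, 0.373, 0.928, 0.0]
contact_force: [-2.9, 1.3, 6.4]
gripper_width: 0.194
grasp_force: 59.4
```

```bash
python3 -c "
from h import *
AX=np.array([.508,.3243])
arc(-689,[5,4]+[2]*6,ax=AX)"
```

```text
t 8.45 pos [0.5412 0.3551 0.1963] yangle 46.15 tilt [-0.0037  0.0015] F [-2.9  1.3  6.4] w 0.194
phi 42.8 r 0.0453
[[-0.37, -0.12], [-0.29, -0.11], [-0.14, -0.07], [-0.14, -0.07], [-0.14, -0.08], [-0.13, -0.08], [-0.14, -0.09], [-0.12, -0.09]] end phi -710
```

Request:
move_arm --pt "-0.37 -0.12 0 0 0 0 -1" --pt "-0.29 -0.11 0 0 0 0 -1" --pt "-0.14 -0.07 0 0 0 0 -1" --pt "-0.14 -0.07 0 0 0 0 -1" --pt "-0.14 -0.08 0 0 0 0 -1" --pt "-0.13 -0.08 0 0 0 0 -1" --pt "0 0 0 0 0 0 -1" --pt "0 0 0 0 0 0 -1"

```text
time: 9.12
tool_pos: [0.5486, 0.3431, 0.1965]
tool_rot: [0.001, 0.374, 0.928, 0.002]
contact_force: [6.7, 5.1, 1.7]
gripper_width: 0.193
grasp_force: 58.9
```

```bash
python3 -c "
from h import *
AX=np.array([.508,.3243])
arc(-706,[2]*6,ax=AX)"
```

```text
t 9.12 pos [0.5486 0.3431 0.1965] yangle 46.12 tilt [0.0043 0.0036] F [6.7 5.1 1.7] w 0.193
phi 24.8 r 0.0448
[[-0.13, -0.08], [-0.13, -0.09], [-0.13, -0.1], [-0.12, -0.1], [-0.12, -0.1], [-0.11, -0.11]] end phi -718
```

Request:
move_arm --pt "-0.13 -0.08 0 0 0 0 -1" --pt "-0.13 -0.09 0 0 0 0 -1" --pt "0 0 0 0 0 0 -1" --pt "0 0 0 0 0 0 -1"

```text
time: 9.45
tool_pos: [0.5498, 0.34, 0.1965]
tool_rot: [0.002, 0.374, 0.928, 0.003]
contact_force: [9.7, 5.9, 0.8]
gripper_width: 0.194
grasp_force: 58.8
```

```bash
python3 -c "
from h import *
AX=np.array([.508,.3243])
arc(-706,[2]*6,ax=AX); print(manip.state()['joint_pos'])"
```

```text
t 9.45 pos [0.5498 0.34   0.1965] yangle 46.11 tilt [0.0056 0.0037] F [9.7 5.9 0.8] w 0.194
phi 20.6 r 0.0447
[[-0.13, -0.08], [-0.13, -0.09], [-0.13, -0.1], [-0.12, -0.1], [-0.12, -0.1], [-0.11, -0.11]] end phi -718
[ 4.38424328e-01  1.35397528e-01  1.61563394e+00  1.00549539e-03
  1.38390867e+00 -3.66545198e-01]
```

```bash
python3 -c "
from h import *
AX=np.array([.508,.3243])
arc(20.6,[2]*8,ax=AX)"
```

```text
t 9.45 pos [0.5498 0.34   0.1965] yangle 46.11 tilt [0.0056 0.0037] F [9.7 5.9 0.8] w 0.194
phi 20.6 r 0.0447
[[-0.14, -0.07], [-0.14, -0.07], [-0.13, -0.08], [-0.13, -0.09], [-0.13, -0.09], [-0.13, -0.09], [-0.12, -0.1], [-0.12, -0.1]] end phi 4.600000000000001
```

Request:
move_arm --pt "-0.18 0.02 0 0 0 0 -1" --pt "-0.14 -0.07 0 0 0 0 -1" --pt "-0.13 -0.08 0 0 0 0 -1" --pt "-0.13 -0.09 0 0 0 0 -1" --pt "0 0 0 0 0 0 -1" --pt "0 0 0 0 0 0 -1"

```text
time: 9.95
tool_pos: [0.5518, 0.3339, 0.1965]
tool_rot: [0.001, 0.374, 0.928, 0.002]
contact_force: [6.0, 2.7, 1.5]
gripper_width: 0.201
grasp_force: 59.0
```

```bash
python3 -c "
from h import *
AX=np.array([.508,.3243])
arc(12.6,[2]*8,ax=AX)"
```

```text
t 9.95 pos [0.5518 0.3339 0.1965] yangle 46.11 tilt [0.0034 0.0021] F [6.  2.7 1.5] w 0.201
phi 12.3 r 0.0448
[[-0.13, -0.09], [-0.13, -0.09], [-0.12, -0.1], [-0.12, -0.1], [-0.12, -0.11], [-0.11, -0.11], [-0.11, -0.11], [-0.1, -0.12]] end phi -3.4000000000000004
```

Request:
move_arm --pt "-0.13 -0.09 0 0 0 0 -1" --pt "-0.13 -0.09 0 0 0 0 -1" --pt "0 0 0 0 0 0 -1"

```text
time: 10.2
tool_pos: [0.5521, 0.3321, 0.1965]
tool_rot: [0.0, 0.374, 0.928, 0.003]
contact_force: [5.9, 7.8, 1.3]
gripper_width: 0.196
grasp_force: 59.0
```

Request:
move_arm --pt "-0.12 -0.1 0 0 0 0 -1" --pt "-0.12 -0.1 0 0 0 0 -1" --pt "0 0 0 0 0 0 -1"

```text
time: 10.45
tool_pos: [0.5521, 0.3317, 0.1966]
tool_rot: [-0.001, 0.373, 0.928, 0.006]
contact_force: [4.9, 16.1, -0.9]
gripper_width: 0.198
grasp_force: 59.0
```

Force is rising with no further motion, and the angle of 9.5° matches the expected stop at 9.3°. One more small push, then hold.

Request:
move_arm --pt "-0.12 -0.12 0 0 0 0 -1" --pt "0 0 0 0 0 0 -1" --pt "0 0 0 0 0 0 -1"

```text
time: 10.7
tool_pos: [0.5521, 0.3314, 0.1966]
tool_rot: [-0.001, 0.373, 0.928, 0.007]
contact_force: [5.8, 21.5, -1.9]
gripper_width: 0.196
grasp_force: 59.0
```

Request:
move_arm --pt "0.24 0.2 0 0 0 0 -1" --pt "0 0 0 0 0 0 -1" --pt "0 0 0 0 0 0 1" --pt "0 0 0 0 0 0 1" --pt "0 0 0 0 0 0 1" --pt "0 0 0 0 0 0 1" --pt "0 0 0 0 0 0 1" --pt "0 0 0 0 0 0 1" --pt "0 0 0 0 0 0 1" --pt "0 0 0 0 0 0 1" --pt "0 0 -1 0 0 0 1" --pt "0 0 -2 0 0 0 1" --pt "0 0 -2 0 0 0 1" --pt "0 0 -1 0 0 0 1" --pt "0 0 0 0 0 0 1"

```text
time: 11.95
tool_pos: [0.5529, 0.3287, 0.2609]
tool_rot: [0.002, 0.374, 0.928, 0.002]
contact_force: [-0.3, -0.0, 1.3]
gripper_width: 1.003
grasp_force: 0.0
```

```bash
python3 -c "
from h import *
tool([.5039,-.0467,.25])"
```

```text
t 11.95 pos [0.5529 0.3287 0.2609] yangle 46.1 tilt [0.0064 0.0028] F [-0.3 -0.   1.3] w 1.003
tool shift cm [-22.5  -30.45   0.95]
```

Request:
move_arm --pt "-0.7 -1 0 0 0 0 1" --pt "-1.4 -1.9 0 0 0 0 1" --pt "-1.8 -2.4 0 0 0 0 1" --pt "-1.8 -2.4 0 0 0 0 1" --pt "-1.8 -2.4 0 0 0 0 1" --pt "-1.8 -2.4 0 0 0 0 1" --pt "-1.8 -2.4 0 0 0 0 1" --pt "-1.8 -2.4 0 0 0 0 1" --pt "-1.8 -2.4 0 0 0 0 1" --pt "-1.8 -2.4 0 0 0 0 1" --pt "-1.8 -2.4 0 0 0 0 1" --pt "-1.7 -2.4 0 0 0 0 1" --pt "-1.3 -1.9 0 0 0 0 1" --pt "-0.8 -1.15 0 0 0 0 1" --pt "-0.4 -0.6 0 0 0 0 1" --pt "0 0 0 0 0 0 1" --pt "0 0 0 0 0 0 1"

```text
time: 13.37
tool_pos: [0.501, -0.048, 0.2553]
tool_rot: [-0.001, 0.374, 0.927, 0.0]
contact_force: [-0.2, 0.5, 0.3]
gripper_width: 0.998
grasp_force: 0.0
```

Run:
```python
from h import *
s,R=tool([.5039,-.0467,.105])
# rotation vector to get exact down
z=R[:,2]; ax=np.cross(z,[0,0,-1]); print("untilt deg tool",np.degrees(R.T@ax))
S=manip.grab_frame("scene");T=manip.grab_frame("top"); pickle.dump(S,open("s1.pkl","wb")); pickle.dump(T,open("t1.pkl","wb"))
a=cv2.resize(S["img"][170:370,240:440],(600,600),interpolation=cv2.INTER_CUBIC)
cv2.imwrite("pics/n1.png",a)
```

```text
t 13.37 pos [ 0.501  -0.048   0.2553] yangle 46.06 tilt [-0.0016  0.0008] F [-0.2  0.5  0.3] w 0.998
tool shift cm [-0.14  0.3  15.03]
untilt deg tool [-0.03074948 -0.09440359  0.        ]
```

View pics/n1.png

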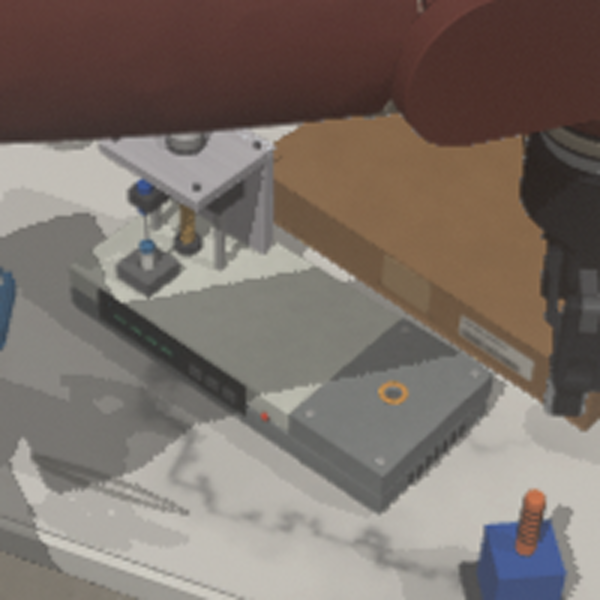

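The carriage cap is now at crop (145,188), close under the top plate, and the pin is still upright in its stand. I'll descend to the pin grip point, z = 0.095.

Request:
move_arm --pt "-0.14 0.3 1 0 0 0 1" --pt "0 0 2 0 0 0 1" --pt "0 0 2 0 0 0 1" --pt "0 0 2 0 0 0 1" --pt "0 0 2 0 0 0 1" --pt "0 0 2 0 0 0 1" --pt "0 0 2 0 0 0 1" --pt "0 0 1.5 0 0 0 1" --pt "0 0 1 0 0 0 1" --pt "0 0 0.5 0 0 0 1" --pt "0 0 0 0 0 0 1" --pt "0 0 0 0 0 0 1"

```text
time: 14.47
tool_pos: [0.5051, -0.0467, 0.0967]
tool_rot: [0.0, 0.374, 0.928, 0.0]
contact_force: [-0.1, 0.1, 0.7]
gripper_width: 0.997
grasp_force: 0.0
```

Run:
```python
from h import *
tool([.5039,-.0467,.095])
for p in("scene0.pkl","s1.pkl"):
    f=pickle.load(open(p,"rb")); print(blobs(f,(105,100,30),(130,255,255),(270,215,300,262),4))
c=plane(pickle.load(open("scene0.pkl","rb")),288,236,.10); S=pickle.load(open("scene0.pkl","rb"));print(proj(S,c),proj(S,c+[0,0,.0137]))
S=manip.grab_frame("scene");print(blobs(S,(3,120,80),(25,255,255),(400,320,440,370)))
```

```text
t 14.47 pos [ 0.5051 -0.0467  0.0967] yangle 46.13 tilt [ 0.0005 -0.0001] F [-0.1  0.1  0.7] w 0.997
tool shift cm [ 0.09 -0.08  0.17]
[([287.9, 236.3], [286, 235, 5, 4, 17])]
[([287.4, 232.0], [286, 230, 4, 5, 16])]
[288. 236.] [287.82766569 231.45941432]
[]
```

The carriage blob rose 4.3 px against 4.5 px predicted for the full travel. Closing on the pin.

Request:
move_arm --pt "0.09 -0.08 0.15 0 0 0 1" --pt "0 0 0 0 0 0 0.2" --pt "0 0 0 0 0 0 -0.4" --pt "0 0 0 0 0 0 -1" --pt "0 0 0 0 0 0 -1" --pt "0 0 0 0 0 0 -1" --pt "0 0 0 0 0 0 -1" --pt "0 0 0 0 0 0 -1" --pt "0 0 0 0 0 0 -1" --pt "0 0 0 0 0 0 -1"

```text
time: 15.35
tool_pos: [0.5035, -0.047, 0.095]
tool_rot: [0.0, 0.374, 0.928, -0.0]
contact_force: [-0.7, -0.8, 1.5]
gripper_width: 0.145
grasp_force: 58.4
```

```bash
python3 -c "
from h import *
tool([.5039,-.0467,.20])"
```

```text
t 15.35 pos [ 0.5035 -0.047   0.095 ] yangle 46.1 tilt [ 0.     -0.0002] F [-0.7 -0.8  1.5] w 0.145
tool shift cm [-1.00e-02  4.00e-02 -1.05e+01]
```

Request:
move_arm --pt "0 0 -0.5 0 0 0 -1" --pt "0 0 -1 0 0 0 -1" --pt "0 0 -1.5 0 0 0 -1" --pt "0 0 -1.5 0 0 0 -1" --pt "0 0 -1.5 0 0 0 -1" --pt "0 0 -1.5 0 0 0 -1" --pt "0 0 -1 0 0 0 -1" --pt "0 0 -0.5 0 0 0 -1" --pt "0 0 0 0 0 0 -1" --pt "0 0 0 0 0 0 -1"

```text
time: 16.18
tool_pos: [0.5033, -0.0468, 0.1846]
tool_rot: [-0.0, 0.374, 0.928, -0.0]
contact_force: [0.3, -0.1, -0.7]
gripper_width: 0.148
grasp_force: 58.6
```

```bash
python3 -c "
from h import *
s,R=tool([.5332,.1122,.185])
S=manip.grab_frame('scene');T=manip.grab_frame('top')
u,v=proj(S,s['tool_pos']-[0,0,.06]).astype(int);cv2.imwrite('pics/p1.png',cv2.resize(S['img'][v-50:v+50,u-65:u+65],(780,600),interpolation=cv2.INTER_CUBIC));print(u,v,'expected tip',proj(S,s['tool_pos']-[0,0,.09]))"
```

```text
t 16.18 pos [ 0.5033 -0.0468  0.1846] yangle 46.1 tilt [-0.0002  0.0001] F [ 0.3 -0.1 -0.7] w 0.148
tool shift cm [ 8.87 13.53 -0.03]
417 331 expected tip [416.02084193 341.19888986]
```

View pics/p1.png

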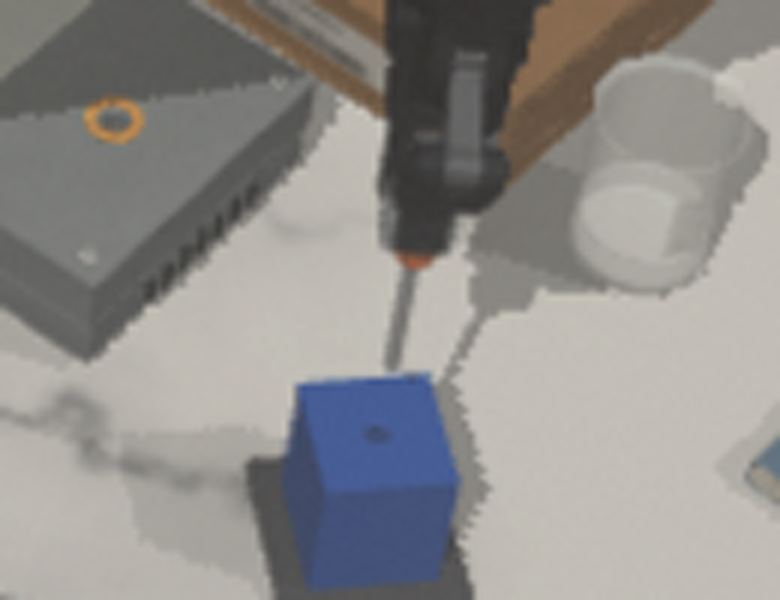

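The pin is held. Its shaft runs from crop (414,268) to the tip at (393,368), and the stand hole is at (377,434). Next I compare this with an exactly vertical pin.

```bash
python3 -c "
from h import *
s,R=tool([.5332,.1122,.185]); p=s['tool_pos']
S=pickle.load(open('scene0.pkl','rb'))
g=lambda x,y:((x+.5)/6+351.5,(y+.5)/6+280.5)
for z in(.035,.09): print('exp',z,proj(S,p-[0,0,z]))
print('seen',g(414,266),g(393,368))
print('xy at tip height',plane(S,*g(393,368),p[2]-.09),'handle bottom',plane(S,*g(414,266),p[2]-.035))
print('stand hole',plane(S,*g(377,434),.06))
print('ring',plane(S,*g(114,119),.051))
print('dir',S['R'].T@[1,0,0])
"
```

```text
t 16.28 pos [ 0.5028 -0.0467  0.1836] yangle 46.1 tilt [-0.002   0.0005] F [-1.3 -0.1 -0.5] w 0.148
tool shift cm [ 8.83 13.56 -0.13]
exp 0.035 [419.39462325 323.0443719 ]
exp 0.09 [415.7209915  341.61869435]
seen (420.5833333333333, 324.9166666666667) (417.0833333333333, 341.9166666666667)
xy at tip height [ 0.50437144 -0.04878888  0.09363946] handle bottom [ 0.50137853 -0.05116936  0.14863946]
stand hole [ 0.50314826 -0.04861024  0.06      ]
ring [0.53225029 0.11134962 0.051     ]
dir [ 0.78342984 -0.62123283  0.01753428]
```

Request:
move_arm --pt "0.4 0.6 0 0 0 0 -1" --pt "0.8 1.2 0 0 0 0 -1" --pt "1 1.5 0 0 0 0 -1" --pt "1 1.5 0 0 0 0 -1" --pt "1 1.5 0 0 0 0 -1" --pt "1 1.5 0 0 0 0 -1" --pt "1 1.5 0 0 0 0 -1" --pt "1 1.5 0 0 0 0 -1" --pt "0.8 1.25 0 0 0 0 -1" --pt "0.6 1 0 0 0 0 -1" --pt "0.32 0.5 0 0 0 0 -1" --pt "0 0 0 0 0 0 -1" --pt "0 0 1.5 0 0 0 -1" --pt "0 0 1.5 0 0 0 -1" --pt "0 0 0.4 0 0 0 -1" --pt "0 0 0 0 0 0 -1" --pt "0 0 0 0 0 0 -1"

```text
time: 17.7
tool_pos: [0.5331, 0.1122, 0.1509]
tool_rot: [-0.0, 0.374, 0.927, -0.0]
contact_force: [-0.6, 0.6, -0.1]
gripper_width: 0.149
grasp_force: 58.6
```

```bash
python3 -c "
from h import *
s,R=tool([.5325,.1127,.147]); p=s['tool_pos']
S=manip.grab_frame('scene');T=manip.grab_frame('top'); pickle.dump(S,open('s2.pkl','wb')); pickle.dump(T,open('t2.pkl','wb'))
print('ring S',blobs(S,(3,110,80),(28,255,255),(350,270,400,320),3),'T',blobs(T,(3,110,80),(28,255,255),(350,220,400,260),3))
print('tip exp',proj(S,p-[0,0,.09]),proj(T,p-[0,0,.09]))
c=lambda f,u,v:cv2.resize(f['img'][v-25:v+25,u-32:u+33],(780,600),interpolation=cv2.INTER_CUBIC)[:, 195:585]
cv2.imwrite('pics/r.png',np.hstack([c(S,371,295),c(T,374,241)]))
"
```

```text
t 17.7 pos [0.5331 0.1122 0.1509] yangle 46.06 tilt [-0.0004 -0.0002] F [-0.6  0.6 -0.1] w 0.149
tool shift cm [ 0.08 -0.01  0.39]
ring S [([373.2, 280.0], [372, 279, 4, 3, 8]), ([370.7, 301.2], [366, 298, 10, 7, 28])] T [([379.2, 236.8], [367, 220, 33, 40, 627])]
tip exp [370.9484138  296.88753117] [374.247268   239.80126089]
```

View pics/r.png

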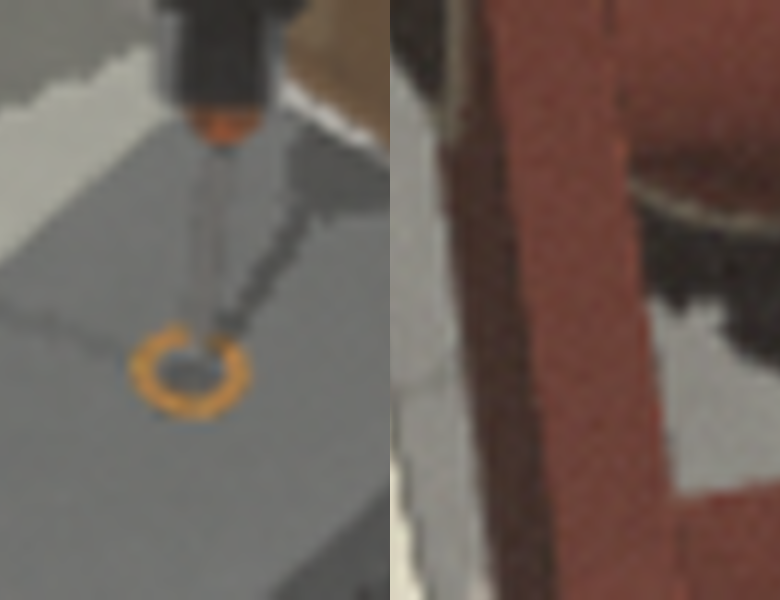

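The left half is the scene view, with the pin shaft at crop x≈205 ending near (202,345) and the ring centred at (190,373). The top view is blocked by the arm, so I'll use the scene image to refine the shaft line.

Run:
```python
from h import *
S2=pickle.load(open('s2.pkl','rb'));S0=pickle.load(open('scene0.pkl','rb'))
g=cv2.cvtColor(S2['img'],cv2.COLOR_BGR2GRAY); 
for v in range(280,306): print(v,g[v,362:383].tolist())
P=[.5331,.1122,.1509]
print('exp tip/handle',proj(S0,np.array(P)-[0,0,.09]),proj(S0,np.array(P)-[0,0,.035]),'mouth',proj(S0,[P[0],P[1],.051]))
h=cv2.cvtColor(S0['img'],cv2.COLOR_BGR2HSV);m=cv2.inRange(h,np.array((3,90,80)),np.array((28,255,255)))[290:312,358:384]
print('ring ellipse',np.array(cv2.fitEllipse(cv2.findNonZero(m))[0])+[358,290], cv2.minEnclosingCircle(cv2.findNonZero(m)))
```

```text
280 [162, 161, 162, 163, 162, 154, 131, 116, 107, 84, 77, 91, 84, 82, 90, 109, 113, 112, 100, 99, 151]
281 [161, 161, 161, 162, 154, 123, 114, 113, 114, 104, 95, 94, 94, 100, 111, 114, 114, 108, 89, 81, 83]
282 [161, 162, 160, 150, 122, 114, 114, 112, 115, 114, 106, 87, 91, 109, 112, 112, 112, 91, 84, 81, 83]
283 [162, 157, 148, 120, 114, 115, 114, 114, 114, 114, 105, 106, 102, 111, 113, 113, 112, 91, 83, 83, 83]
284 [154, 143, 119, 115, 115, 114, 114, 114, 113, 113, 106, 107, 107, 111, 113, 112, 112, 91, 84, 83, 83]
285 [133, 118, 115, 114, 114, 115, 115, 113, 113, 107, 103, 107, 106, 111, 111, 112, 112, 92, 82, 83, 82]
286 [118, 116, 115, 115, 114, 113, 113, 113, 113, 106, 104, 106, 106, 110, 111, 112, 105, 99, 88, 82, 82]
287 [116, 114, 115, 115, 113, 113, 112, 113, 113, 108, 106, 104, 111, 113, 113, 113, 113, 91, 84, 87, 84]
288 [115, 114, 113, 114, 114, 114, 112, 113, 112, 103, 105, 105, 111, 113, 113, 112, 109, 89, 83, 106, 95]
289 [114, 114, 113, 114, 115, 115, 115, 112, 113, 105, 106, 102, 109, 111, 113, 111, 90, 81, 88, 110, 112]
290 [113, 114, 113, 112, 114, 113, 112, 114, 
[... 1157 characters left out ...]
12, 119, 130, 108, 88, 88, 91, 89, 98, 128, 130, 116, 112, 112, 111, 112, 112, 113]
302 [113, 114, 113, 112, 116, 131, 123, 102, 96, 98, 99, 118, 134, 118, 113, 111, 112, 112, 112, 112, 112]
303 [112, 114, 114, 113, 111, 117, 126, 136, 123, 120, 130, 133, 123, 114, 112, 112, 112, 113, 111, 113, 113]
304 [113, 113, 112, 112, 112, 112, 103, 113, 120, 126, 130, 114, 111, 112, 112, 111, 112, 112, 112, 112, 112]
305 [113, 112, 113, 112, 113, 112, 112, 112, 112, 112, 112, 111, 112, 113, 113, 112, 112, 112, 112, 112, 112]
exp tip/handle [370.93909967 296.87975475] [372.80235883 278.89720605] mouth [370.61575984 300.00034813]
ring ellipse [370.63779736 300.3951025 ] ((12.5, 10.5), 4.743516445159912)
```

The shaft line meets the mouth plane within about 0.1 px sideways and 0.4 px in depth of the ring centre. I'll lower gently.

Request:
move_arm --pt "0 0.05 0.3 0 0 0 -1" --pt "0 0 0.3 0 0 0 -1" --pt "0 0 0.3 0 0 0 -1" --pt "0 0 0.2 0 0 0 -1" --pt "0 0 0.2 0 0 0 -1" --pt "0 0 0 0 0 0 -1" --pt "0 0 0 0 0 0 -1"

```text
time: 18.38
tool_pos: [0.5333, 0.113, 0.1375]
tool_rot: [-0.0, 0.374, 0.928, -0.0]
contact_force: [0.5, 1.4, -0.1]
gripper_width: 0.146
grasp_force: 58.6
```

Request:
move_arm --pt "0 0 0.2 0 0 0 -1" --pt "0 0 0.2 0 0 0 -1" --pt "0 0 0.1 0 0 0 -1" --pt "0 0 0 0 0 0 -1" --pt "0 0 0 0 0 0 -1"

```text
time: 18.8
tool_pos: [0.5334, 0.113, 0.1327]
tool_rot: [-0.0, 0.374, 0.928, -0.0]
contact_force: [-0.5, -0.8, 0.3]
gripper_width: 0.151
grasp_force: 58.6
```

Request:
move_arm --pt "0 0 0.2 0 0 0 -1" --pt "0 0 0.2 0 0 0 -1" --pt "0 0 0.1 0 0 0 -1" --pt "0 0 0 0 0 0 -1" --pt "0 0 0 0 0 0 -1"

```text
time: 19.22
tool_pos: [0.5334, 0.1129, 0.1276]
tool_rot: [-0.0, 0.374, 0.927, -0.0]
contact_force: [-0.3, 0.6, -0.8]
gripper_width: 0.146
grasp_force: 58.6
```

Request:
move_arm --pt "0 0 0.1 0 0 0 -1" --pt "0 0 0.1 0 0 0 -1" --pt "0 0 0 0 0 0 -1" --pt "0 0 0 0 0 0 -1" --pt "0 0 0 0 0 0 -1"

```text
time: 19.63
tool_pos: [0.5336, 0.113, 0.126]
tool_rot: [0.0, 0.374, 0.928, 0.0]
contact_force: [0.9, 1.2, 0.6]
gripper_width: 0.148
grasp_force: 58.7
```

Request:
move_arm --pt "0 0 0.1 0 0 0 -1" --pt "0 0 0.1 0 0 0 -1" --pt "0 0 0 0 0 0 -1" --pt "0 0 0 0 0 0 -1" --pt "0 0 0 0 0 0 -1"

```text
time: 20.05
tool_pos: [0.5337, 0.113, 0.1241]
tool_rot: [0.0, 0.374, 0.928, 0.0]
contact_force: [-0.2, 0.8, 3.2]
gripper_width: 0.146
grasp_force: 58.9
```

Button contact (3 N). Continuing in small steps until the force passes about 5 N and rises steeply.

Request:
move_arm --pt "0 0 0.1 0 0 0 -1" --pt "0 0 0 0 0 0 -1" --pt "0 0 0 0 0 0 -1" --pt "0 0 0 0 0 0 -1"

```text
time: 20.38
tool_pos: [0.5337, 0.113, 0.1231]
tool_rot: [0.0, 0.374, 0.928, 0.0]
contact_force: [-0.3, -0.5, 3.5]
gripper_width: 0.151
grasp_force: 59.0
```

Request:
move_arm --pt "0 0 0.1 0 0 0 -1" --pt "0 0 0 0 0 0 -1" --pt "0 0 0 0 0 0 -1" --pt "0 0 0 0 0 0 -1"

```text
time: 20.72
tool_pos: [0.5337, 0.113, 0.122]
tool_rot: [0.0, 0.374, 0.928, 0.0]
contact_force: [-0.5, -0.3, 4.1]
gripper_width: 0.148
grasp_force: 59.1
```

Request:
move_arm --pt "0 0 0.05 0 0 0 -1" --pt "0 0 0 0 0 0 -1" --pt "0 0 0 0 0 0 -1" --pt "0 0 0 0 0 0 -1"

```text
time: 21.05
tool_pos: [0.5338, 0.113, 0.1218]
tool_rot: [0.0, 0.374, 0.928, 0.0]
contact_force: [0.3, 0.1, 5.6]
gripper_width: 0.141
grasp_force: 59.4
```

Request:
move_arm --pt "0 0 0.05 0 0 0 -1" --pt "0 0 0 0 0 0 -1" --pt "0 0 0 0 0 0 -1" --pt "0 0 0 0 0 0 -1"

```text
time: 21.38
tool_pos: [0.5339, 0.113, 0.1217]
tool_rot: [0.0, 0.374, 0.928, 0.0]
contact_force: [-1.3, -0.1, 7.9]
gripper_width: 0.145
grasp_force: 59.5
```

Request:
move_arm --pt "0 0 0.05 0 0 0 -1" --pt "0 0 0 0 0 0 -1" --pt "0 0 0 0 0 0 -1" --pt "0 0 0 0 0 0 -1"

```text
time: 21.72
tool_pos: [0.534, 0.113, 0.1216]
tool_rot: [0.0, 0.374, 0.928, 0.0]
contact_force: [-1.7, -0.2, 8.8]
gripper_width: 0.15
grasp_force: 59.7
```

The tool stalls at z = 0.1216 (tip ≈ 0.032, as expected at full press) with force rising to 8.8 N, so the button is at its bottom. I'll check it holds, then hand in.

Request:
move_arm --pt "0 0 0 0 0 0 -1" --pt "0 0 0 0 0 0 -1" --pt "0 0 0 0 0 0 -1" --pt "0 0 0 0 0 0 -1" --pt "0 0 0 0 0 0 -1" --pt "0 0 0 0 0 0 -1"

```text
time: 22.22
tool_pos: [0.534, 0.113, 0.1216]
tool_rot: [0.0, 0.374, 0.928, 0.0]
contact_force: [-2.7, 0.1, 9.2]
gripper_width: 0.15
grasp_force: 59.7
```

```bash
python3 -c "
from h import *
tool(); print(manip.job_done())"
```

```text
t 22.22 pos [0.534  0.113  0.1216] yangle 46.1 tilt [ 0.0009 -0.0001] F [-2.7  0.1  9.2] w 0.15
the job is handed in; nothing more can be done
None
```

I handed the job in at 22.2 s: the crank was wound to its top stop first, and the gripped pin is holding the button fully down at about 9 N. I never moved the arm near the bottle, beaker or rack, though I took no final picture of them, and the hand-in gave no verdict.

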